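# Stop the drink stirrer and take off the tin

### The arm

A 6-joint arm with a two-finger parallel gripper is mounted at the origin on the work surface. World frame = base frame: x ahead of the robot, y to its left, z up, the work surface at z = 0. Lengths are in mm, angles in rad, forces in N, time in s.
With the tool pointing down it reaches from about 250 to 775 mm from the base axis. Payload 4 kg.
Tool frame: the origin (TCP) lies at the very end of the fingers, on their centre line; the grasp point (between the pads) lies 19 mm behind it; x points along the fingers, y is the direction in which the jaws open and shut, and the axes are right-handed (so a half turn about x gives the same grasp; the last joint's range is limited). The gripper opens to 94 mm and grips with 3 to 60 N. Pads are 16 mm wide; open, the fingers measure 119 mm over their backs; the gripper's body (75 mm by 177 mm) begins 78 mm behind the grasp point.
Start: joints at [-0.103, 0.087, 1.371, -0, 1.684, -0.103], TCP at [550.018, -0.007, 205.506] pointing down, gripper open.
Joint ranges: [-3.1, 3.1], [-0.76, 2.03], [0.27, 2.55], [-1.08, 4.22], [0.17, 2.65], [-2.57, 2.57]. Speed limits (rad/s): [2.79, 2.79, 3.14, 3.14, 3.14, 3.14].

### API

Orientations are given as a 3x3 rotation matrix whose columns are the frame's x, y, z axes.
In Python, from plant import sensors, optics, close_job gives the robot as it stands.
- The arm moves only by the tool send_rows, never from a script. Its argument "series" is one flat list of numbers, 7 for each row, row after row: the shift along the tool's x, y, z normalised to -1 to 1, where 1 is 20 cm, then the turn, a rotation vector about the tool's x, y, z normalised to -1 to 1, where 1 is 180 degrees, then the closure, from 0 (fully open) to 1 (shut). In form: [tx, ty, tz, rx, ry, rz, claw, tx, ty, tz, rx, ry, rz, claw, ...]. A call has 1 to 12 rows; each row shifts and turns the commanded pose from where the row before left it, along the tool's axes as they then stand; what a row does not reach is not made up. A row lasts 1/12 s, in which the tool goes at most 41.7 mm and 7.16 degrees, less where a joint would pass 70% of its speed; a pose out of reach is approached as far as the arm can. A call with a number of a shift or a turn outside -1 to 1 is refused whole. A call with a gripper value outside its range is refused whole. The fingers move at their own pace and stop on an object; "grip_force" is the grip in N (left out, the last holds). Time passes only in rows, so rows that do not move let the fingers close. It gives the time, the measured TCP pose, the force and the opening at its end, in the units of the state.
- sensors.read_state(): the state, without advancing time (a new reading comes with each control period).
- optics.read_camera(name): name is "scene" or "side" or "wrist"; returns the picture (420x560x3 uint8, blue, green, red); there is no depth.
- optics.camera_model(name): a dict with "fx", "fy", "cx", "cy" (pixels), "origin" and "orientation" of the camera in the world. Camera axes: x right, y up, looking along -z (the intrinsics and any distortion apply to the point x, -y, -z); pixel columns grow to the right and rows downward; lengths in mm; the calibration is good to about 2 mm. A picture is of the moment at which its call begins: read the wrist's pose just before it. camera_model takes no time and is no camera call; for the wrist camera it gives the pose at the moment of the call.
- close_job(): hands the job in, once; it reports no verdict.
The state is a dict: "clock": time; "qpos": joint angles; "dq": joint speeds; "joint_efforts": joint torques, N m; "position": TCP position; "ee_rot": TCP orientation; "ft_force": force on the tool from outside, world axes, zero at the start; "wrist_torque": the same for the moment, N m; "finger_gap": finger opening in mm.
Only numpy, scipy, OpenCV 4.12 (cv2) and the standard library are available. Lean on these libraries where they do the work, as an engineer would, in place of code of your own. Each camera call takes 0.05 s, during which the arm holds its last target.

### The job

The drink stirrer on the bar cart is running with its white key latched in: push only the red stop key in, gently, until the white key has popped up and the red one stays in by itself, while the steel mixing tin still stands on the plate. Then take the tin out from under the hood, keep it upright, and set it down softly, standing wholly on the marble coaster; leave the red key latched, the other keys up and everything else where it is.

Things in the scene. Friction and masses are not known exactly. Their poses are not given: they have to be found in the camera images.
- plate (a point): Centre of the top of the drink stirrer's round plate (90 mm across), 85 mm above the table. Its axes are the stirrer's: z up, x away from its key front, y to its left.
- panel (a point): Centre of the face of the stirrer's key panel, 88 mm in front of the plate's centre (x = -88 mm) and 43 mm above the table; stirrer's axes. The panel is 80 mm long up the slope, rises at 35 degrees towards the plate and carries four keys side by side, 46 mm apart along y.
- hood_edge (a point): Middle of the lower front edge of the aluminium hood over the rear half of the plate, 245 mm above the table; stirrer's axes. The hood is 130 mm wide (y), runs from x = 12 to 120 mm behind the plate's centre, top 281 mm, on a column whose front is at x = 80 mm. An upright gripper over the tin strikes it: lean 35 to 45 degrees, coming from the key side above.
- face_red (a point): Red (stop) key: a block 62 mm along the slope, 38 mm wide, its face standing 30 mm out of the panel when up. This point is the centre of its face and moves with it; axes as the stirrer's. The key slides square into the panel: along (sin 35, 0, -cos 35 degrees) in the stirrer's axes. The order of the colours along y varies.
- key_red (a joint): Travel of the red key in m: 0 = fully up, growing as it goes in. It latches somewhere from 13 to 19 mm (unknown; not the white key's depth); a rigid stop lies 2.5 mm beyond. It takes 4 to 15 N over the first 10 mm, then under 6 N. The white key pops up at 5 to 12 mm, before the red one latches: let go then, red springs back to 0. Latched, it stays in, at 13 to 19 mm. Over 35 N harms it.
- face_white (a point): White (running) key: a block 62 mm along the slope, 38 mm wide, its face standing 30 mm out of the panel when up. This point is the centre of its face and moves with it; axes as the stirrer's. The key slides square into the panel: along (sin 35, 0, -cos 35 degrees) in the stirrer's axes. The order of the colours along y varies.
- key_white (a joint): Travel of the white key in m: 0 = fully up, growing as it goes in. It starts latched in, 14 to 20 mm deep, and springs up to 0 when another key is pushed in.
- face_black (a point): Black (another speed) key: a block 62 mm along the slope, 38 mm wide, its face standing 30 mm out of the panel when up. This point is the centre of its face and moves with it; axes as the stirrer's. The key slides square into the panel: along (sin 35, 0, -cos 35 degrees) in the stirrer's axes. The order of the colours along y varies.
- key_black (a joint): Travel of the black key in m: 0 = fully up, growing as it goes in. It starts up and must stay up.
- face_blue (a point): Blue (another speed) key: a block 62 mm along the slope, 38 mm wide, its face standing 30 mm out of the panel when up. This point is the centre of its face and moves with it; axes as the stirrer's. The key slides square into the panel: along (sin 35, 0, -cos 35 degrees) in the stirrer's axes. The order of the colours along y varies.
- key_blue (a joint): Travel of the blue key in m: 0 = fully up, growing as it goes in. It starts up and must stay up.
- tin_center (a point): Centre (half-way up) of the closed, lidded steel mixing tin that stands loose on the plate: round, 130 mm tall, 52 mm across at the foot widening to 60 mm at 100 mm height, domed lid on top from 112 mm; 0.2 to 0.45 kg. z is its axis.
- coaster_top (a point): Centre of the top of the fixed round marble coaster, 120 mm across, 12 mm thick, lying on the table to the left or to the right of the stirrer.
- mixer: The drink stirrer, a fixed grey machine 240 mm deep, 214 mm wide; origin on the table straight below the plate's centre, same axes.
- olive_dish: White ceramic olive dish, 110 mm across, 40 mm tall, on the opposite side of the stirrer from the coaster. Loose bystander; origin at the centre of its underside.
- tumbler_a: Crystal tumbler, 84 mm across, 90 mm tall. Loose bystander; origin at the centre of its underside.
- tumbler_b: Second crystal tumbler, same size. Loose bystander; origin at the centre of its underside.
- ice_bucket: Steel ice bucket with latched lid, 170 mm across, 200 mm tall. Loose bystander; origin at the centre of its underside.
- tongs: Steel ice tongs lying flat in front of the stirrer, 180 mm long, 55 mm wide, 10 mm thick. Loose bystander; origin at the centre of its underside.
- bitters: Amber bottle, 60 mm across, 170 mm tall. Loose bystander; origin at the centre of its underside.

How it is judged:
By the outcome, as a careful person would: the job done as asked, in the order asked, and still so for the second after the job is handed in, with the robot touching nothing.
It also fails if it takes over 64 s, if anything falls off the work surface, if the arm or the gripper's body presses on something with over 40 N, if the wrist force passes 120 N, or if a joint passes its speed limit or range.

## Working session

There is one attempt and no reset: what is moved stays moved. The work goes in short steps, Python scripts to look and compute and a tool call to move; the robot and the scene stay as the last step left them, time stands still between calls to the robot, and variables do not carry over. Pictures are saved under pics/ and viewed, and the job is handed in when it is done.

Besides the shell and the picture viewer there is one more tool, called after "Request:" by a JSON object that holds its "op" and its "data", one argument or row to a line. send_rows: Moves the arm, as the interface text tells. Its arguments: {"type":"object","properties":{"series":{"type":"array","items":{"type":"number","minimum":-1,"maximum":1}},"grip_force":{"type":"number"}},"required":["series"]}

```bash
ls; mkdir -p pics
python3 - <<'E'
from plant import sensors, optics
import cv2
print(sensors.read_state())
for n in ["scene","side","wrist"]:
    m=optics.camera_model(n);print(n,m)
    cv2.imwrite(f"pics/{n}0.png",optics.read_camera(n))
E
```

```text
pics
{'clock': 0.0, 'qpos': array([-1.03091116e-01,  8.79609223e-02,  1.37227045e+00, -5.62832021e-06,
        1.68359824e+00, -1.03098591e-01]), 'dq': array([-0.00202514, -0.0012113 ,  0.00033927,  0.00024407, -0.00083019,
        0.00119904]), 'joint_efforts': array([ 1.28542815e-03, -3.40182602e+01, -3.02423716e+01,  7.18220207e-02,
        3.29729996e-02, -1.13141955e-04]), 'position': array([5.49441450e+02, 5.60821409e-02, 2.04292741e+02]), 'ee_rot': array([[-2.22565098e-03,  9.99997523e-01,  6.59759578e-06],
       [ 2.24638742e-04,  7.09758063e-06, -9.99999975e-01],
       [-9.99997498e-01, -2.22564944e-03, -2.24653982e-04]]), 'ft_force': array([ 0.38738516,  0.17692426, -0.15712902]), 'wrist_torque': array([-0.06922663,  0.02471595,  0.00701992]), 'finger_gap': 93.93742892815371}
scene {'fx': 397.0362832310418, 'fy': 397.0362832310418, 'cx': 278.9401284900603, 'cy': 200.45202406744806, 'origin': array([ 975.54833142, -481.43673761,  958.25105825]), 'orientation': array([[ 0.78675142, -0.45444577,  0.41773347],
       [ 0.61719633,  0.58960479, -0.52099413],
       [-0.00953408,  0.66771643,  0.74435467]])}
side {'fx': 391.7199318964074, 'fy': 391.7199318964074, 'cx': 271.0277679446555, 'cy': 208.34033712431386, 'origin': array([485.6472058 , 771.12477433, 759.48348608]), 'orientation': array([[-0.99675915,  0.04277628, -0.06812777],
       [-0.0797885 , -0.63358974,  0.76954391],
       [-0.01024683,  0.77248575,  0.63494942]])}
wrist {'fx': 367.2527162361673, 'fy': 367.2527162361673, 'cx': 276.5622076044153, 'cy': 210.7044159499848, 'origin': array([548.69466057,  78.93198752, 384.37279033]), 'orientation': array([[ 9.99997862e-01,  1.38615385e-04,  2.06295520e-03],
       [-6.98545556e-04,  9.61731713e-01,  2.73992015e-01],
       [-1.94602993e-03, -2.73992871e-01,  9.61729754e-01]])}
```

View pics/scene0.png

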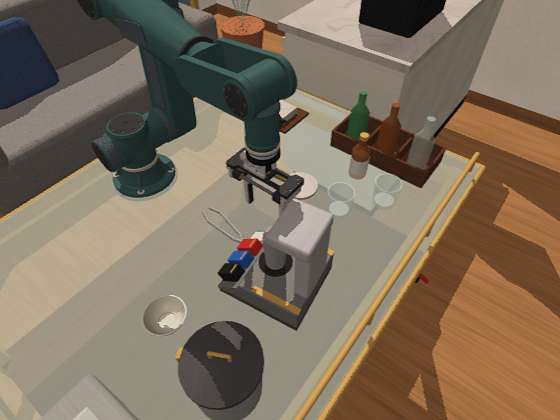

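View pics/side0.png

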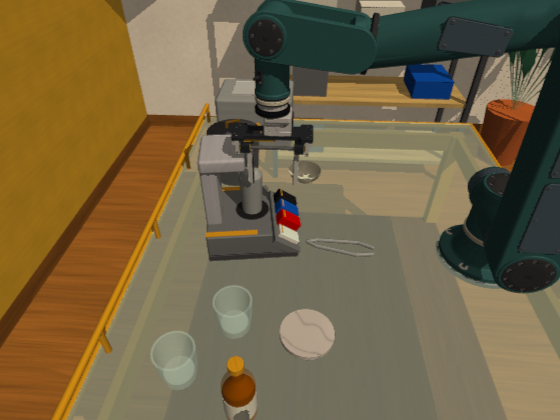

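View pics/wrist0.png

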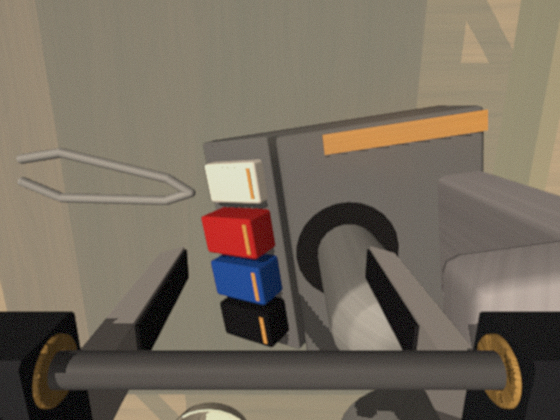

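Run:
```python
import cv2
w=cv2.imread("pics/wrist0.png");cv2.imwrite("pics/w1.png",cv2.resize(w[90:360,190:500],None,fx=2.5,fy=2.2,interpolation=cv2.INTER_CUBIC))
s=cv2.imread("pics/side0.png");cv2.imwrite("pics/s1.png",cv2.resize(s[120:270,190:390],None,fx=4,fy=4,interpolation=cv2.INTER_CUBIC))
s=cv2.imread("pics/scene0.png");cv2.imwrite("pics/c1.png",cv2.resize(s[190:335,200:350],None,fx=4,fy=4,interpolation=cv2.INTER_CUBIC))
```

```text
(no output)
```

View pics/w1.png

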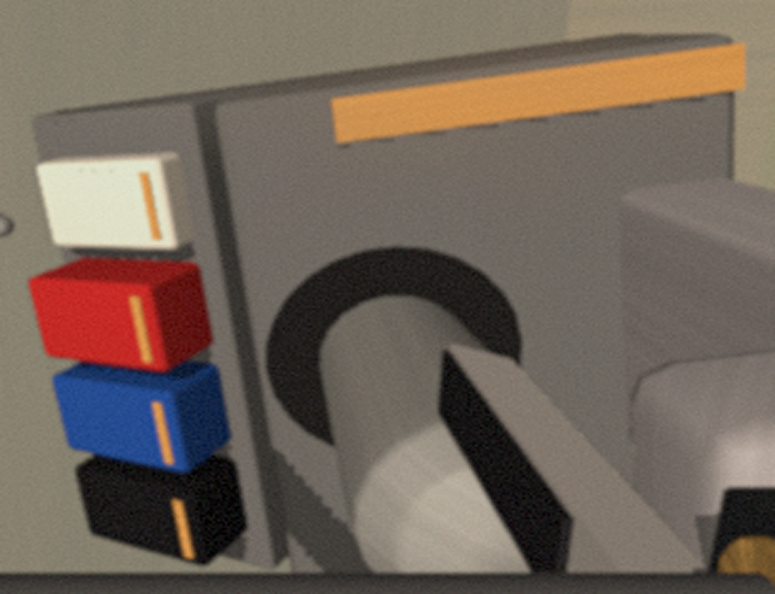

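View pics/s1.png

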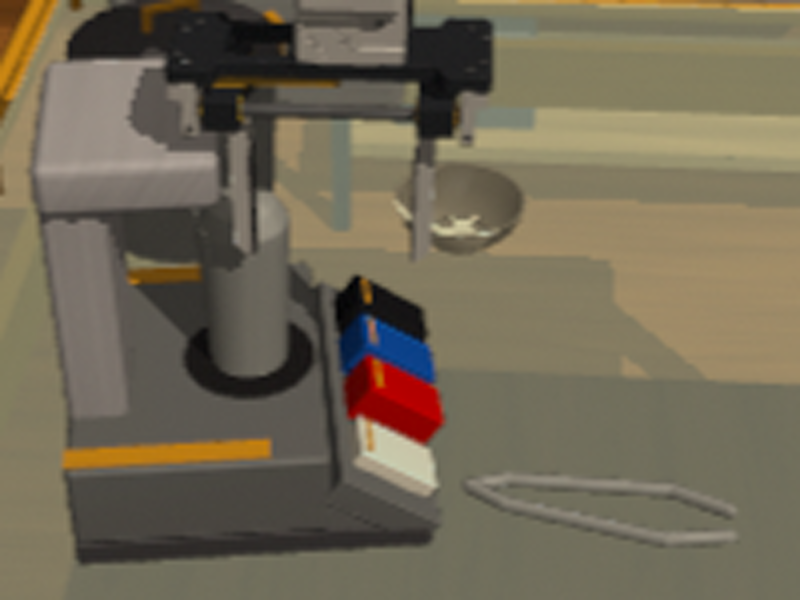

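View pics/c1.png

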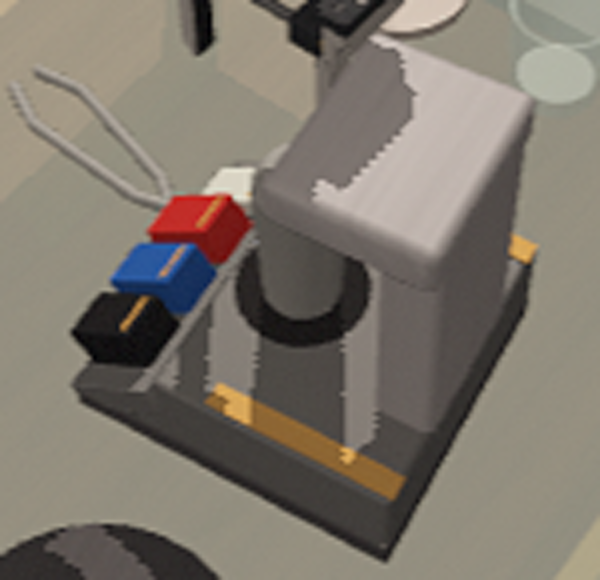

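```bash
cat > h.py <<'E'
import numpy as np
from scipy.optimize import least_squares
from scipy.spatial.transform import Rotation as R
CAM={'wrist':(367.2527162361673,276.5622076044153,210.7044159499848,[548.69466057,78.93198752,384.37279033],[[9.99997862e-01,1.38615385e-04,2.06295520e-03],[-6.98545556e-04,9.61731713e-01,2.73992015e-01],[-1.94602993e-03,-2.73992871e-01,9.61729754e-01]])}
CAM['scene']=(397.0362832310418,278.9401284900603,200.45202406744806,[975.54833142,-481.43673761,958.25105825],[[0.78675142,-0.45444577,0.41773347],[0.61719633,0.58960479,-0.52099413],[-0.00953408,0.66771643,0.74435467]])
CAM['side']=(391.7199318964074,271.0277679446555,208.34033712431386,[485.6472058,771.12477433,759.48348608],[[-0.99675915,0.04277628,-0.06812777],[-0.0797885,-0.63358974,0.76954391],[-0.01024683,0.77248575,0.63494942]])
def proj(c,P):
    f,cx,cy,o,M=CAM[c] if isinstance(c,str) else c
    q=(np.atleast_2d(P)-np.array(o))@np.array(M)
    return np.c_[cx+f*q[:,0]/-q[:,2], cy-f*q[:,1]/-q[:,2]]
def ray(c,u,v,z):
    f,cx,cy,o,M=CAM[c] if isinstance(c,str) else c
    d=np.array(M)@np.array([(u-cx)/f,-(v-cy)/f,-1]);o=np.array(o)
    return o+d*(z-o[2])/d[2]
S=np.sin(np.radians(35));C=np.cos(np.radians(35))
N=np.array([-S,0,C]);U=np.array([C,0,S])
def Rz(a): return R.from_euler('z',a).as_matrix()
def w(p,P): return np.atleast_2d(P)@Rz(p[2]).T+np.array([p[0],p[1],0])
def face(y,h=30): 
    c=np.array([-88,y,43])+h*N
    return np.array([c-31*U+[0,19,0],c+31*U+[0,19,0],c+31*U-[0,19,0],c-31*U-[0,19,0]])
t=np.linspace(0,2*np.pi,361)
def circ(r,x,y,z): return np.c_[x+r*np.cos(t),y+r*np.sin(t),z+0*t]
def ext(q): return np.array([q[:,0].min(),q[:,0].max(),q[:,1].min(),q[:,1].max()])
E
cat > fit.py <<'E'
from h import *
W=lambda a:np.array(a,float)/[2.5,2.2]+[190,90]
S4=lambda a:np.array(a,float)/4+[190,120]
C4=lambda a:np.array(a,float)/4+[200,190]
red=W([(32,282),(150,278),(165,370),(45,352)]);blue=W([(55,378),(160,385),(175,470),(72,448)]);blk=W([(78,475),(185,488),(200,562),(92,532)])
def res(p,full=False):
    r=[]
    for y,o in((23,red),(-23,blue),(-69,blk)): r.append((proj('wrist',w(p,face(y)))-o).ravel())
    cw=ext(proj('wrist',circ(45,p[0],p[1],85)));cs=ext(proj('side',circ(45,p[0],p[1],85)));cc=ext(proj('scene',circ(45,p[0],p[1],85)))
    r.append([cw[0]-W((267,0))[0],cw[1]-W((520,0))[0],cw[2]-W((0,247))[1]])
    r.append([cs[0]-S4((185,0))[0],cs[1]-S4((312,0))[0],cs[3]-S4((0,397))[1]])
    r.append([cc[0]-C4((235,0))[0],cc[1]-C4((370,0))[0],cc[3]-C4((0,347))[1]])
    return r if full else np.concatenate([np.ravel(a) for a in r])
s=least_squares(res,[600,20,0.15],loss='soft_l1');print(s.x,np.degrees(s.x[2]))
for a in res(s.x,True):print(np.round(a,1))
p=s.x
def tr(q):
    a=ext(proj('side',circ(26,q[0],q[1],85)));b=ext(proj('scene',circ(26,q[0],q[1],85)))
    return [a[0]-S4((210,0))[0],a[1]-S4((289,0))[0],a[3]-S4((0,377))[1],b[0]-C4((260,0))[0],b[1]-C4((344,0))[0],b[3]-C4((0,320))[1]]
k=least_squares(tr,p[:2]);print('tin',k.x,np.round(k.fun,1))
print('red face',w(p,[np.array([-88,23,43])+30*N]),'hood',w(p,[[12,0,245],[12,65,245],[12,-65,245]]))
def co(q):
    a=ext(proj('side',circ(60,q[0],q[1],12)));return [a[0]-280,a[1]-335,a[2]-310]
k=least_squares(co,ray('side',307,332,12)[:2]);print('coaster',k.x,k.fun)
for n,c,u,v,z in [('tumA','side',235,327,0),('tumB','side',180,380,0),('tongTip','side',306,241,5),('tong2','side',374,250,5),('dish','scene',165,325,0),('coaster','scene',302,185,12),('bitters','scene',358,172,0)]:print(n,ray(c,u,v,z))
E
python3 fit.py
```

```text
[ 6.10218123e+02 -4.21828008e+01  1.47091288e-01] 8.427709979437811
[-3.2 -4.  -0.4  1.2  0.8  0.3 -0.4  1. ]
[-2.8 -3.3  4.3  1.7  5.   1.  -2.2 -0.7]
[-3.1 -6.   2.3  0.5  2.6  2.  -1.8  0.2]
[-0.6  1.5 -2.1]
[-1.1  0.3  0.1]
[-0.2  0.7 -0.3]
tin [609.07238821 -43.09838688] [ 0.1 -0.5  0.2  0.3 -0.7 -0.1]
red face [[502.7759904  -34.85049856  67.57456133]] hood [[ 622.08854183  -40.42406335  245.        ]
 [ 612.56204735   23.87403851  245.        ]
 [ 631.61503632 -104.72216521  245.        ]]
coaster [453.45060917 283.69210797] [-0.36133206  0.35757556 -0.04997774]
tumA [614.13276841 272.14639714   0.        ]
tumB [705.42318034 400.91905121   0.        ]
tongTip [459.32801864  -8.75504336   5.        ]
tong2 [277.64289435  13.14239842   5.        ]
dish [ 470.81404768 -321.32045292    0.        ]
coaster [462.58870634 281.68425567  12.        ]
bitters [572.66035231 459.99446965   0.        ]
```

Run:
```python
import cv2
s=cv2.imread("pics/side0.png");cv2.imwrite("pics/s2.png",cv2.resize(s[270:420,140:340],None,fx=4,fy=4,interpolation=cv2.INTER_CUBIC))
```

```text
(no output)
```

View pics/s2.png

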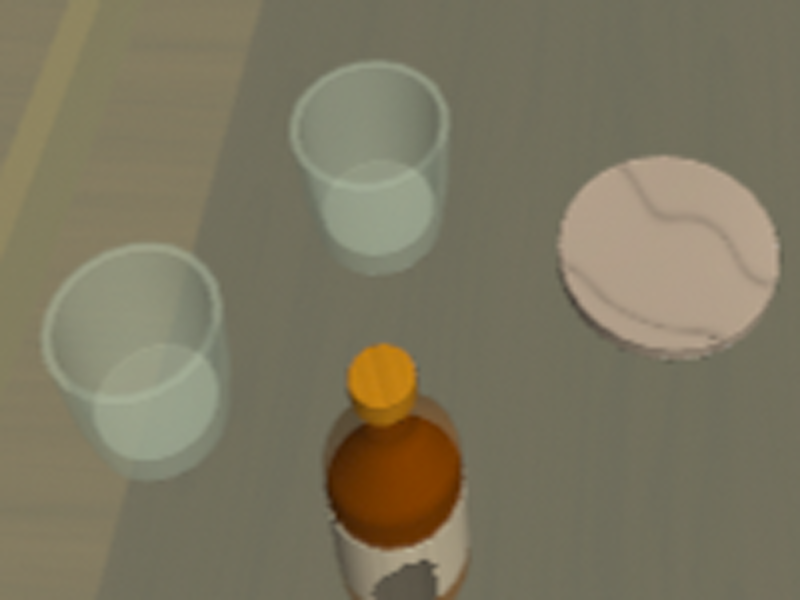

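```bash
cat > ov.py <<'E'
from h import *
import cv2,sys
p=[float(a) for a in sys.argv[1:4]]
ims={}
for c,(x0,y0,x1,y1) in {'wrist':(190,90,390,290),'side':(190,120,390,270),'scene':(200,190,350,335)}.items():
    im=cv2.imread(f'pics/{c}0.png')[y0:y1,x0:x1];k=4 if c!='wrist' else 3.5
    im=cv2.resize(im,None,fx=k,fy=k,interpolation=cv2.INTER_CUBIC)
    def dr(P,col):
        q=((proj(c,w(p,P))-[x0,y0]+.5)*k).astype(np.int32);cv2.polylines(im,[q],True,col,1)
    for y in(69,23,-23,-69): dr(face(y, 30 if y!=69 else 13),(0,255,255)); 
    for y in(69,23,-23,-69): dr(face(y,0),(0,255,0)) 
    dr(circ(45,0,0,85),(255,255,0))
    dr(np.array([[12,65,245],[12,-65,245],[120,-65,245],[120,65,245]]),(255,0,255))
    dr(np.array([[12,65,281],[12,-65,281],[120,-65,281],[120,65,281]]),(255,0,255))
    cv2.imwrite(f'pics/ov_{c}{sys.argv[4]}.png',im)
E
python3 ov.py 610.2 -42.2 0.147 a
```

```text
(no output)
```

View pics/ov_wrista.png

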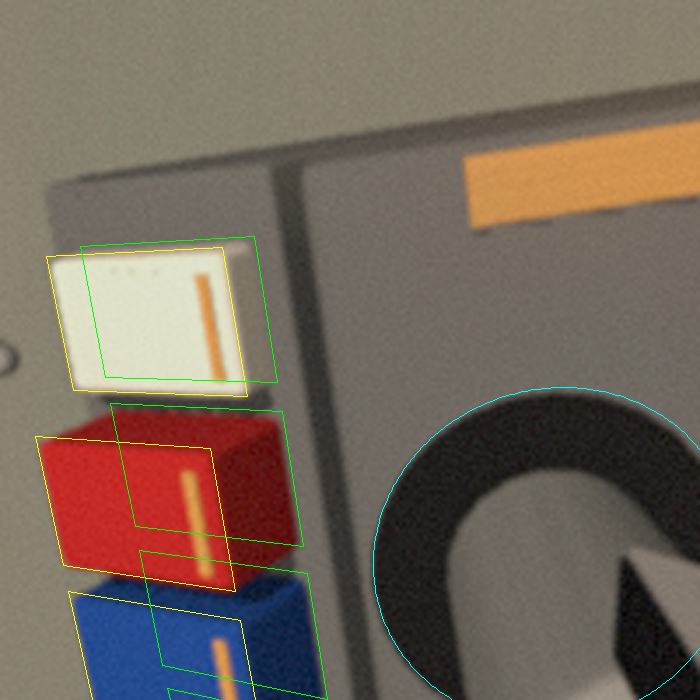

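View pics/ov_sidea.png

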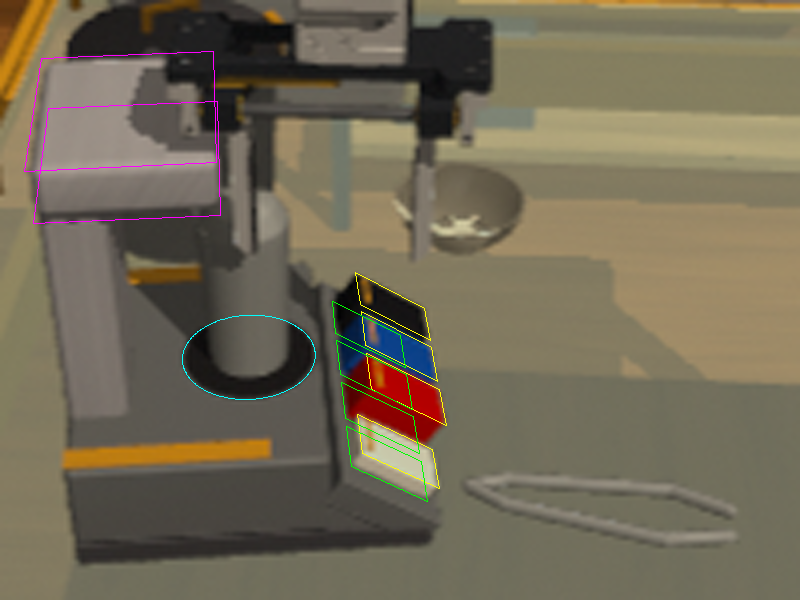

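View pics/ov_scenea.png

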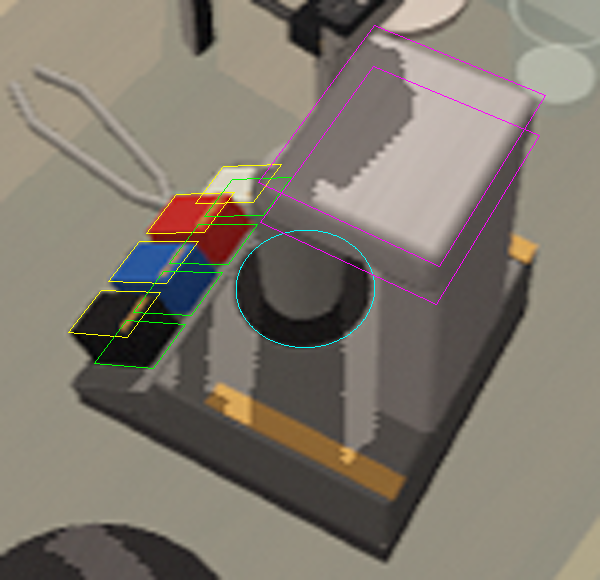

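Request:
{"op": "send_rows", "data": {
  "series": [0,-0.16,0,0,0,0,0,0,-0.16,0,0,0,0,0,0,-0.16,0,0,0,0,0,-0.02,0,0,-0.039,0,0,0,-0.02,0,0,-0.039,0,0,0,-0.02,0,0,-0.039,0,0,0,-0.02,0,0,-0.039,0,0,0,-0.02,0,0,-0.039,0,0,0,0,0,0,-0.039,0,0,0.3,0,0,0,-0.039,0,0,0.6,0,0,0,-0.039,0,0,1,0,0,0,-0.039,0,0,1],
  "grip_force": 15
}}

```text
clock: 1.15
position: [453.8, 0.0, 225.1]
ee_rot: [[-0.001, 0.446, 0.895], [0.0, 0.895, -0.446], [-1.0, -0.0, -0.001]]
ft_force: [0.7, -0.1, -0.7]
finger_gap: 70.6
```

Request:
{"op": "send_rows", "data": {
  "series": [0,0,0,-0.039,0,0,1,0,0,0,-0.039,0,0,1,0,0,0,-0.039,0,0,1,0,0,0,-0.039,0,0,1,0,0,0,-0.039,0,0,1,0,0,0,0,-0.0389,0,1,0,0,0,0,-0.0389,0,1,0,0,0,0,-0.0389,0,1,0,0,0,0,-0.0389,0,1,0,0,0,0,-0.0389,0,1,0,0,0,0,0,0,1]
}}

```text
clock: 2.07
position: [448.1, 0.8, 217.4]
ee_rot: [[0.562, -0.142, 0.815], [0.084, 0.99, 0.115], [-0.823, 0.004, 0.568]]
ft_force: [-0.9, -0.5, -1.9]
finger_gap: 0.6
```

```bash
cat > plan.py <<'E'
from h import *
from plant import sensors, optics
import sys
PSI=0.147
def pose(lean,yaw=PSI):
    a=np.radians(lean);x=Rz(yaw)@[np.sin(a),0,-np.cos(a)];y=Rz(yaw)@[0,1,0];return np.c_[x,y,np.cross(x,y)]
def plan(tcp,Rt):
    s=sensors.read_state();M=s['ee_rot'];d=M.T@(np.array(tcp)-s['position']);r=R.from_matrix(M.T@Rt).as_rotvec()
    print('clock',round(s['clock'],2),'pos',np.round(s['position'],1),'q',np.round(s['qpos'],2),'gap',round(s['finger_gap'],1),'F',np.round(s['ft_force'],1))
    print('shift mm',np.round(d,1),'norm',np.round(d/200,4),'turn deg',np.round(np.degrees(r),2),'norm',np.round(r/np.pi,4))
E
python3 - <<'E'
from plan import *
import cv2
d=pose(35)[:,0]
plan(np.array([502.8,-34.9,67.6])-40*d,pose(35))
m=optics.camera_model('wrist');im=optics.read_camera('wrist')
c=(m['fx'],m['cx'],m['cy'],m['origin'],m['orientation'])
p=[610.2,-42.2,.147]
raw=im.copy()
for y in(69,23,-23,-69):
    q=(proj(c,w(p,face(y,30 if y!=69 else 13)))+.5).astype(np.int32);cv2.polylines(im,[q],True,(0,255,255),1)
cv2.polylines(im,[(proj(c,w(p,circ(45,0,0,85)))).astype(np.int32)],True,(255,255,0),1)
cv2.imwrite('pics/w2.png',cv2.resize(im,None,fx=1.4,fy=1.4));cv2.imwrite('pics/w2raw.png',raw)
E
```

```text
clock 2.07 pos [448.1   0.8 217.4] q [-0.34 -0.63  2.02  0.29  1.22 -2.08] gap 0.6 F [-0.9 -0.5 -1.9]
shift mm [111.1 -43.6 -44.9] norm [ 0.5553 -0.2182 -0.2243] turn deg [-0.34 -0.39 -0.03] norm [-0.0019 -0.0022 -0.0002]
```

View pics/w2.png

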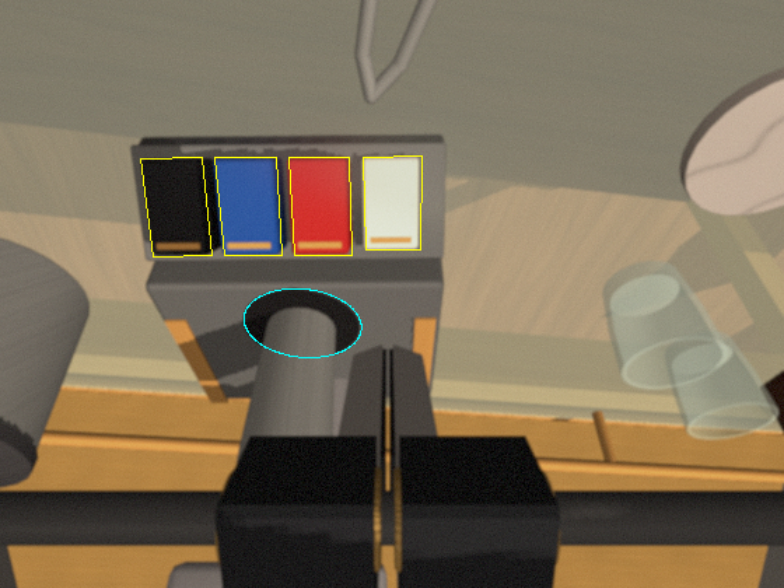

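Request:
{"op": "send_rows", "data": {
  "series": [0.1,-0.0545,-0.056,0,0,0,1,0.1,-0.0545,-0.056,0,0,0,1,0.1,-0.0545,-0.056,0,0,0,1,0.1,-0.0545,-0.056,-0.0019,-0.0022,0,1,0.1,0,0,0,0,0,1,0,0,0,0,0,0,1,0,0,0,0,0,0,1]
}}

```text
clock: 2.7
position: [482.1, -40.1, 118.4]
ee_rot: [[0.571, -0.15, 0.807], [0.085, 0.989, 0.124], [-0.816, -0.002, 0.577]]
ft_force: [0.1, -0.1, 0.0]
finger_gap: 0.8
```

Run:
```python
from plan import *
import cv2
plan(np.array([502.8,-34.9,67.6]),pose(35))
for n in['side','wrist']:
    im=optics.read_camera(n);cv2.imwrite(f'pics/{n}3.png',im)
    if n=='side':cv2.imwrite(f'pics/{n}3c.png',cv2.resize(im[120:270,190:390],None,fx=4,fy=4))
```

```text
clock 2.7 pos [482.1 -40.1 118.4] q [-0.44 -0.47  2.14  0.4   0.98 -2.3 ] gap 0.8 F [ 0.1 -0.1  0. ]
shift mm [ 53.8   2.1 -12. ] norm [ 0.2689  0.0107 -0.0598] turn deg [ 0.25  0.27 -0.02] norm [ 0.0014  0.0015 -0.0001]
```

View pics/side3c.png

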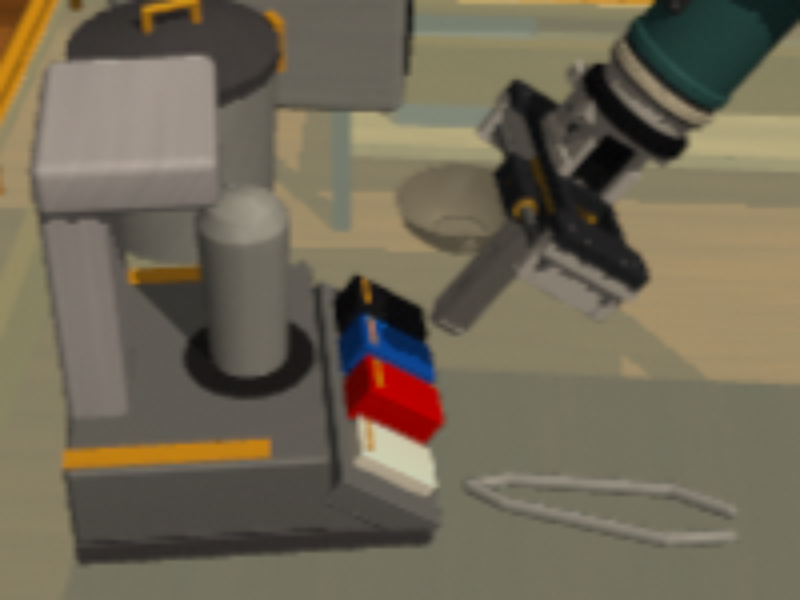

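View pics/wrist3.png

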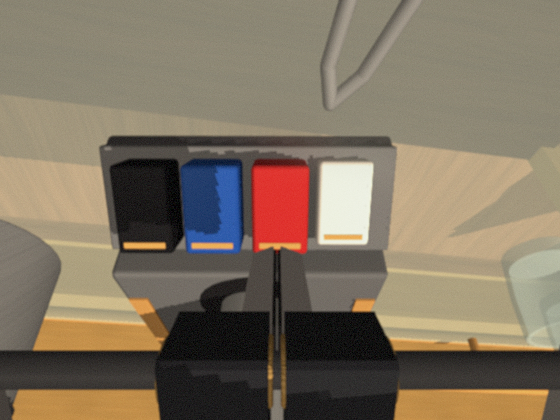

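Request:
{"op": "send_rows", "data": {
  "series": [0.04,0.0055,-0.03,0.0007,0.0008,0,1,0.04,0.005,-0.03,0.0007,0.0008,0,1,0.05,0,0,0,0,0,1,0.05,0,0,0,0,0,1,0.04,0,0,0,0,0,1,0,0,0,0,0,0,1]
}}

```text
clock: 3.3
position: [495.2, -35.1, 73.0]
ee_rot: [[0.567, -0.146, 0.811], [0.084, 0.989, 0.119], [-0.82, 0.001, 0.573]]
ft_force: [0.3, 0.1, 0.2]
finger_gap: 0.6
```

Run:
```python
from plan import *
import cv2
plan(np.array([502.8,-34.9,67.6]),pose(35))
im=optics.read_camera('wrist');cv2.imwrite('pics/wrist4.png',cv2.resize(im[130:300,80:420],None,fx=2.3,fy=2.3))
```

```text
clock 3.3 pos [495.2 -35.1  73. ] q [-0.4  -0.38  2.18  0.41  0.85 -2.31] gap 0.6 F [0.3 0.1 0.2]
shift mm [ 8.7 -0.9  3.1] norm [ 0.0436 -0.0045  0.0157] turn deg [-0.04 -0.05 -0.02] norm [-0.0002 -0.0003 -0.0001]
```

View pics/wrist4.png

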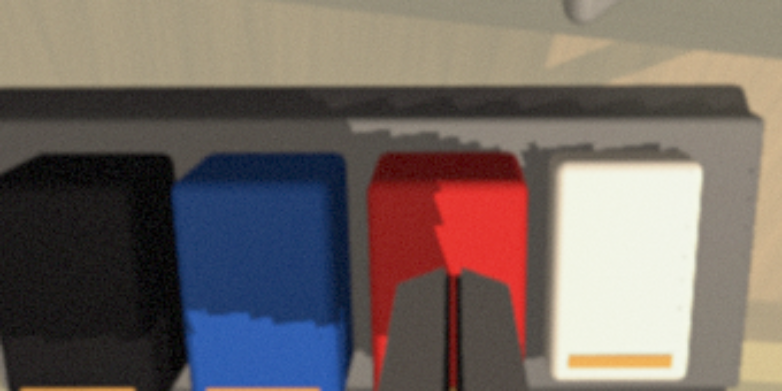

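Request:
{"op": "send_rows", "data": {
  "series": [0.0125,-0.002,0.004,0,0,0,1,0.0125,-0.002,0.004,0,0,0,1,0.0125,0,0.004,0,0,0,1,0.0125,0,0,0,0,0,1,0.005,0,0,0,0,0,1,0,0,0,0,0,0,1]
}}

```text
clock: 3.85
position: [504.7, -35.7, 67.8]
ee_rot: [[0.57, -0.145, 0.809], [0.082, 0.989, 0.119], [-0.818, -0.001, 0.576]]
ft_force: [-0.5, -0.1, 1.8]
finger_gap: 0.3
```

Run:
```python
from plan import *
plan(np.array([502.8,-34.9,67.6]),pose(35))
```

```text
clock 3.85 pos [504.7 -35.7  67.8] q [-0.39 -0.35  2.17  0.41  0.82 -2.31] gap 0.3 F [-0.5 -0.1  1.8]
shift mm [-0.9  1.  -1.6] norm [-0.0044  0.0052 -0.0078] turn deg [-0.02  0.16  0.11] norm [-0.0001  0.0009  0.0006]
```

Request:
{"op": "send_rows", "data": {
  "series": [0.01,0,0,0,0,0,1,0.01,0,0,0,0,0,1,0,0,0,0,0,0,1]
}}

```text
clock: 4.1
position: [507.0, -35.3, 64.7]
ee_rot: [[0.57, -0.145, 0.809], [0.082, 0.989, 0.12], [-0.817, -0.002, 0.576]]
ft_force: [-2.4, -0.6, 2.6]
finger_gap: 0.6
```

Request:
{"op": "send_rows", "data": {
  "series": [0.01,0,0,0,0,0,1,0.01,0,0,0,0,0,1,0,0,0,0,0,0,1]
}}

```text
clock: 4.35
position: [509.2, -35.0, 61.4]
ee_rot: [[0.57, -0.145, 0.809], [0.083, 0.989, 0.12], [-0.817, -0.001, 0.576]]
ft_force: [-0.9, -0.5, 3.1]
finger_gap: 0.4
```

Run:
```python
from plan import *
import cv2
plan(np.array([502.8,-34.9,67.6]),pose(35))
im=optics.read_camera('wrist');cv2.imwrite('pics/wrist5.png',cv2.resize(im[130:300,80:420],None,fx=2.3,fy=2.3))
```

```text
clock 4.35 pos [509.2 -35.   61.4] q [-0.38 -0.33  2.17  0.42  0.8  -2.32] gap 0.4 F [-0.9 -0.5  3.1]
shift mm [-8.7  1.  -1.6] norm [-0.0437  0.0049 -0.0079] turn deg [-0.01  0.17  0.11] norm [-0.0001  0.0009  0.0006]
```

View pics/wrist5.png

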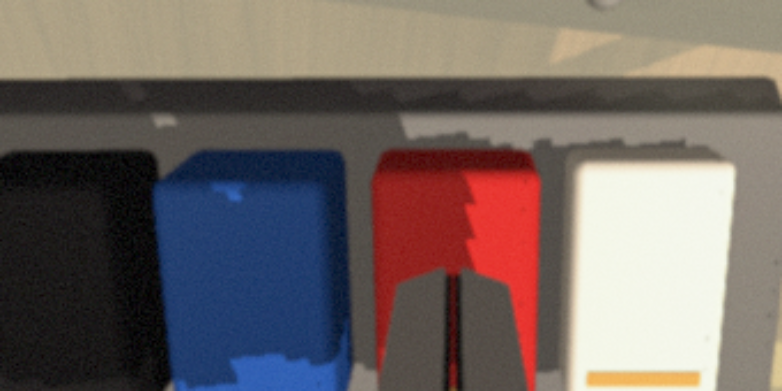

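Request:
{"op": "send_rows", "data": {
  "series": [0.01,0,0,0,0,0,1,0.01,0,0,0,0,0,1,0,0,0,0,0,0,1]
}}

```text
clock: 4.65
position: [511.6, -34.6, 57.8]
ee_rot: [[0.57, -0.145, 0.809], [0.083, 0.989, 0.119], [-0.817, -0.001, 0.576]]
ft_force: [-0.5, 1.2, 3.0]
finger_gap: 0.6
```

Request:
{"op": "send_rows", "data": {
  "series": [0.01,0,0,0,0,0,1,0,0,0,0,0,0,1]
}}

```text
clock: 4.82
position: [512.5, -34.3, 55.8]
ee_rot: [[0.569, -0.145, 0.809], [0.083, 0.989, 0.119], [-0.818, -0.001, 0.575]]
ft_force: [0.1, -0.8, 1.3]
finger_gap: 0.4
```

Run:
```python
from plan import *
import cv2
plan(np.array([502.8,-34.9,67.6]),pose(35))
im=optics.read_camera('wrist');cv2.imwrite('pics/wrist6.png',cv2.resize(im[130:300,80:420],None,fx=2.3,fy=2.3))
```

```text
clock 4.82 pos [512.5 -34.3  55.8] q [-0.38 -0.31  2.17  0.42  0.78 -2.32] gap 0.4 F [ 0.1 -0.8  1.3]
shift mm [-15.2   0.8  -1.1] norm [-0.0759  0.0042 -0.0056] turn deg [-0.04  0.13  0.09] norm [-0.0002  0.0007  0.0005]
```

View pics/wrist6.png

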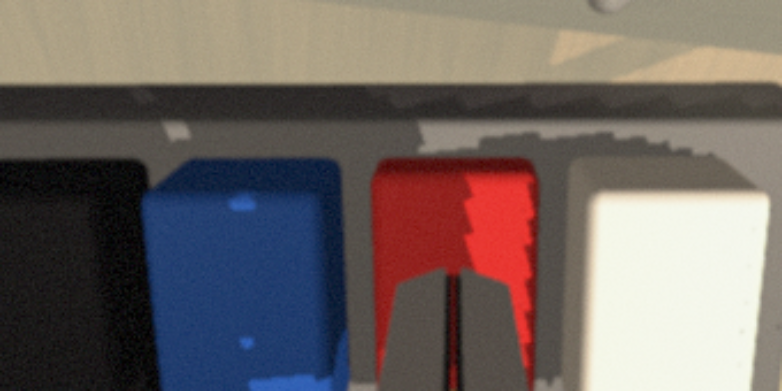

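Request:
{"op": "send_rows", "data": {
  "series": [0.005,0,0,0,0,0,1,0.0025,0,0,0,0,0,1,0,0,0,0,0,0,1]
}}

```text
clock: 5.12
position: [513.1, -34.2, 54.6]
ee_rot: [[0.569, -0.145, 0.809], [0.083, 0.989, 0.119], [-0.818, -0.001, 0.575]]
ft_force: [-0.3, -0.7, 3.5]
finger_gap: 0.2
```

Request:
{"op": "send_rows", "data": {
  "series": [0.005,0,0,0,0,0,1,0,0,0,0,0,0,1]
}}

```text
clock: 5.28
position: [513.6, -34.1, 53.8]
ee_rot: [[0.569, -0.145, 0.809], [0.083, 0.989, 0.119], [-0.818, -0.001, 0.575]]
ft_force: [-1.0, 0.2, 2.7]
finger_gap: 0.6
```

Request:
{"op": "send_rows", "data": {
  "series": [0.004,0,0,0,0,0,1,0,0,0,0,0,0,1]
}}

```text
clock: 5.45
position: [514.1, -34.0, 53.2]
ee_rot: [[0.569, -0.145, 0.809], [0.083, 0.989, 0.119], [-0.818, -0.001, 0.575]]
ft_force: [-1.9, -1.0, 4.3]
finger_gap: 0.2
```

Run:
```python
from plan import *
plan(np.array([502.8,-34.9,67.6]),pose(35))
```

```text
clock 5.45 pos [514.1 -34.   53.2] q [-0.38 -0.3   2.17  0.42  0.77 -2.32] gap 0.2 F [-1.9 -1.   4.3]
shift mm [-18.3   0.8  -0.9] norm [-0.0916  0.0038 -0.0047] turn deg [-0.03  0.11  0.08] norm [-0.0002  0.0006  0.0004]
```

Request:
{"op": "send_rows", "data": {
  "series": [0.003,0,0,0,0,0,1,0,0,0,0,0,0,1]
}}

```text
clock: 5.62
position: [514.4, -34.0, 52.6]
ee_rot: [[0.569, -0.145, 0.809], [0.083, 0.989, 0.119], [-0.818, -0.001, 0.575]]
ft_force: [-1.4, -0.8, 3.0]
finger_gap: 0.6
```

Request:
{"op": "send_rows", "data": {
  "series": [0.003,0,0,0,0,0,1,0,0,0,0,0,0,1]
}}

```text
clock: 5.78
position: [514.6, -33.9, 52.5]
ee_rot: [[0.569, -0.146, 0.809], [0.083, 0.989, 0.12], [-0.818, -0.001, 0.575]]
ft_force: [-7.5, -0.7, 7.1]
finger_gap: 0.5
```

Request:
{"op": "send_rows", "data": {
  "series": [0.003,0,0,0,0,0,1,0,0,0,0,0,0,1]
}}

```text
clock: 5.95
position: [514.8, -33.9, 52.4]
ee_rot: [[0.569, -0.146, 0.809], [0.083, 0.989, 0.121], [-0.818, -0.001, 0.575]]
ft_force: [-11.6, -0.8, 12.0]
finger_gap: 0.6
```

Request:
{"op": "send_rows", "data": {
  "series": [-0.02,0,0,0,0,0,1,-0.05,0,0,0,0,0,1,-0.1,0,0,0,0,0,1,-0.1,0,0,0,0,0,0.5,-0.1,0,0,0,0,0,0,-0.1,0,0,0,0,0,0,-0.1,0,0,0,0,0,0,0,0,0,0,0,0,0]
}}

```text
clock: 6.62
position: [450.9, -44.3, 148.7]
ee_rot: [[0.574, -0.144, 0.806], [0.08, 0.99, 0.12], [-0.815, -0.005, 0.58]]
ft_force: [0.0, -0.0, 0.9]
finger_gap: 30.7
```

Run:
```python
from plan import *
import cv2
plan(np.array([502.8,-34.9,67.6]),pose(35))
m=optics.camera_model('wrist');im=optics.read_camera('wrist')
c=(m['fx'],m['cx'],m['cy'],m['origin'],m['orientation'])
p=[610.2,-42.2,.147]
for y in(69,23,-23,-69):
    q=(proj(c,w(p,face(y,30)))+.5).astype(np.int32);cv2.polylines(im,[q],True,(0,255,255),1)
cv2.imwrite('pics/wrist7.png',cv2.resize(im,None,fx=1.4,fy=1.4))
im=optics.read_camera('side');cv2.imwrite('pics/side7.png',cv2.resize(im[120:270,190:390],None,fx=4,fy=4))
```

```text
clock 6.62 pos [450.9 -44.3 148.7] q [-0.5  -0.58  2.14  0.4   1.1  -2.31] gap 30.7 F [ 0.  -0.   0.9]
shift mm [96.6  2.2 -4.1] norm [ 0.4831  0.011  -0.0204] turn deg [0.04 0.43 0.29] norm [0.0002 0.0024 0.0016]
```

View pics/wrist7.png

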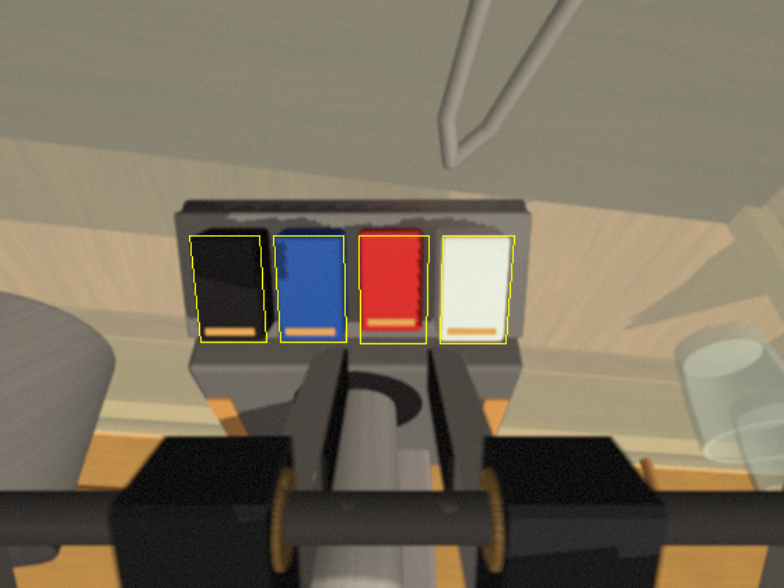

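View pics/side7.png

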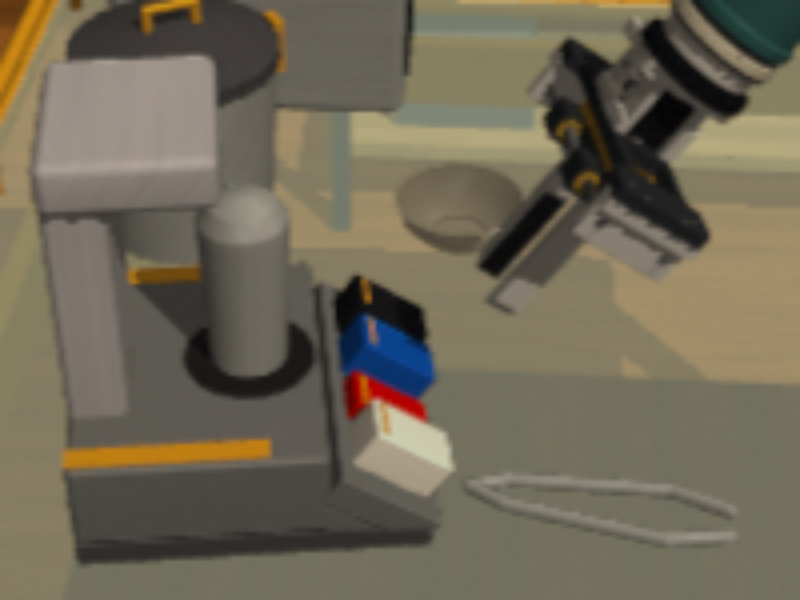

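Run:
```python
from plan import *
M=pose(40);G=np.array([609,-43,162.]);T=G+19*M[:,0]
print(T)
plan(T-95*M[:,0],M)
```

```text
[621.08124706 -41.21115302 147.44515558]
clock 6.72 pos [450.4 -43.6 145. ] q [-0.5  -0.58  2.14  0.4   1.1  -2.31] gap 38.5 F [-0.3 -0.3 -1.2]
shift mm [  0.9 -22.5 131.7] norm [ 0.0043 -0.1127  0.6584] turn deg [-0.04 -4.83  0.13] norm [-0.0002 -0.0268  0.0007]
```

Request:
{"op": "send_rows", "data": {
  "series": [0,-0.0225,0.1,0,-0.0067,0,0,0,-0.0225,0.1,0,-0.0067,0,0,0,-0.0225,0.12,0,-0.0067,0,0,0,-0.0225,0.12,0,-0.0067,0,0,0,-0.0225,0.12,0,0,0,0,0,0,0.09,0,0,0,0,0,0,0,0,0,0,0,0,0,0,0,0,0,0]
}}

```text
clock: 7.38
position: [554.8, -49.9, 222.7]
ee_rot: [[0.632, -0.147, 0.761], [0.095, 0.989, 0.113], [-0.769, 0.001, 0.639]]
ft_force: [-0.3, -0.7, 0.6]
finger_gap: 91.7
```

Run:
```python
from plan import *
import cv2
M=pose(40);G=np.array([609,-43,162.]);T=G+19*M[:,0]
plan(T,M)
s=optics.camera_model('wrist');c=(s['fx'],s['cx'],s['cy'],s['origin'],s['orientation'])
im=optics.read_camera('wrist')
for z,r in((85,26),(185,30)):
    cv2.polylines(im,[proj(c,circ(r,609,-43,z)).astype(np.int32)],True,(0,255,255),1)
    cv2.polylines(im,[proj(c,circ(45,610.2,-42.2,85)).astype(np.int32)],True,(255,255,0),1)
cv2.imwrite('pics/wrist8.png',cv2.resize(im,None,fx=1.4,fy=1.4))
im=optics.read_camera('side');cv2.imwrite('pics/side8.png',cv2.resize(im[80:270,190:390],None,fx=4,fy=4)[:600])
```

```text
clock 7.38 pos [554.8 -49.9 222.7] q [-0.41 -0.38  1.9   0.4   1.04 -2.23] gap 91.7 F [-0.3 -0.7  0.6]
shift mm [100.6  -1.2   3.3] norm [ 0.5028 -0.0058  0.0163] turn deg [-0.   -0.25 -0.05] norm [-0.     -0.0014 -0.0003]
```

View pics/wrist8.png

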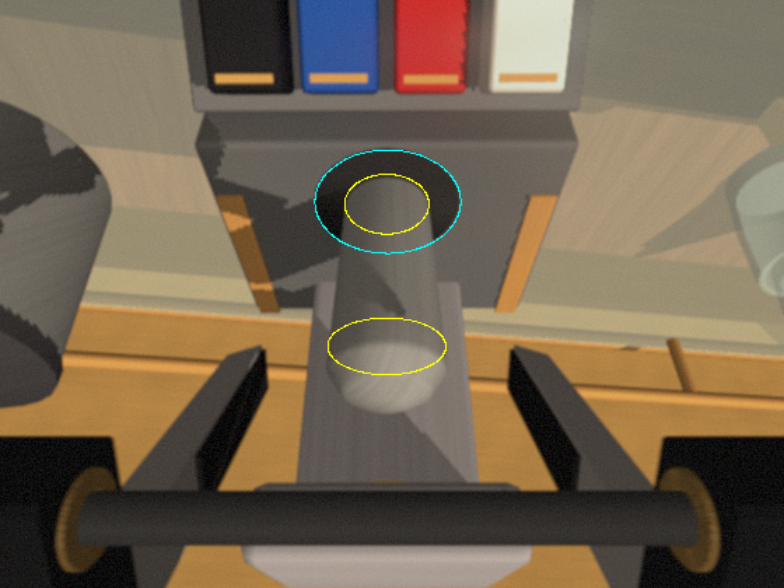

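View pics/side8.png

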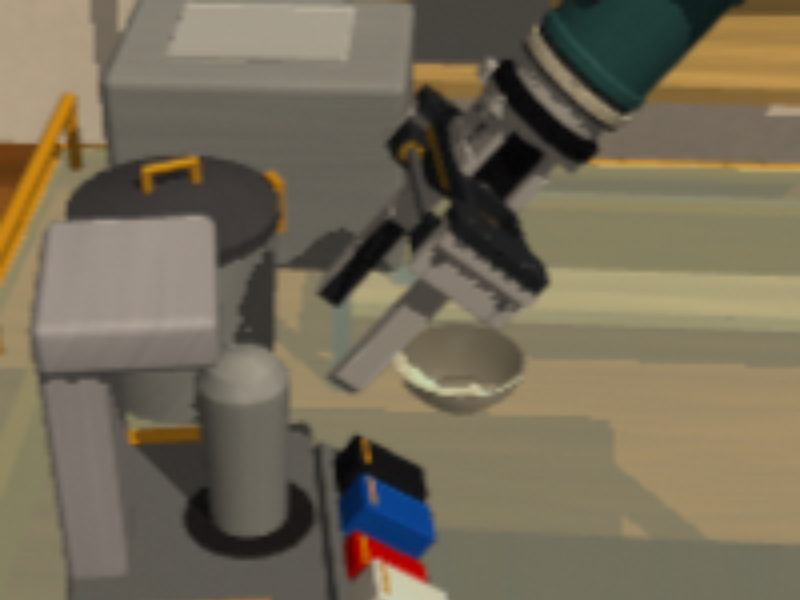

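Request:
{"op": "send_rows", "data": {
  "series": [0.08,-0.001,0.004,0,-0.0014,0,0,0.08,-0.001,0.004,0,0,0,0,0.08,-0.001,0.004,0,0,0,0,0.08,-0.001,0.004,0,0,0,0,0.08,0,0,0,0,0,0,0.06,0,0,0,0,0,0,0.04,0,0,0,0,0,0,0,0,0,0,0,0,0]
}}

```text
clock: 8.15
position: [619.7, -41.2, 147.0]
ee_rot: [[0.635, -0.146, 0.759], [0.094, 0.989, 0.111], [-0.767, 0.001, 0.642]]
ft_force: [-1.1, -0.4, 1.2]
finger_gap: 93.9
```

Run:
```python
from plan import *
import cv2
M=pose(40);G=np.array([609,-43,162.]);T=G+19*M[:,0]
plan(T,M)
im=optics.read_camera('wrist')
cv2.imwrite('pics/wrist9.png',im)
im=optics.read_camera('side');cv2.imwrite('pics/side9.png',cv2.resize(im[80:270,190:390],None,fx=4,fy=4)[:600])
```

```text
clock 8.15 pos [619.7 -41.2 147. ] q [-0.33 -0.17  1.9   0.41  0.82 -2.24] gap 93.9 F [-1.1 -0.4  1.2]
shift mm [ 0.6 -0.2  1.3] norm [ 0.0028 -0.0009  0.0067] turn deg [-0.09 -0.09 -0.03] norm [-0.0005 -0.0005 -0.0001]
```

View pics/wrist9.png

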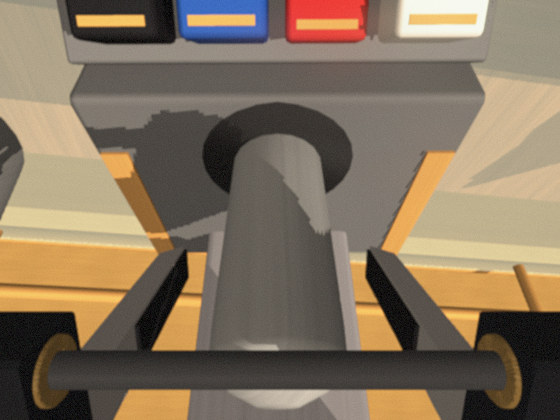

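View pics/side9.png

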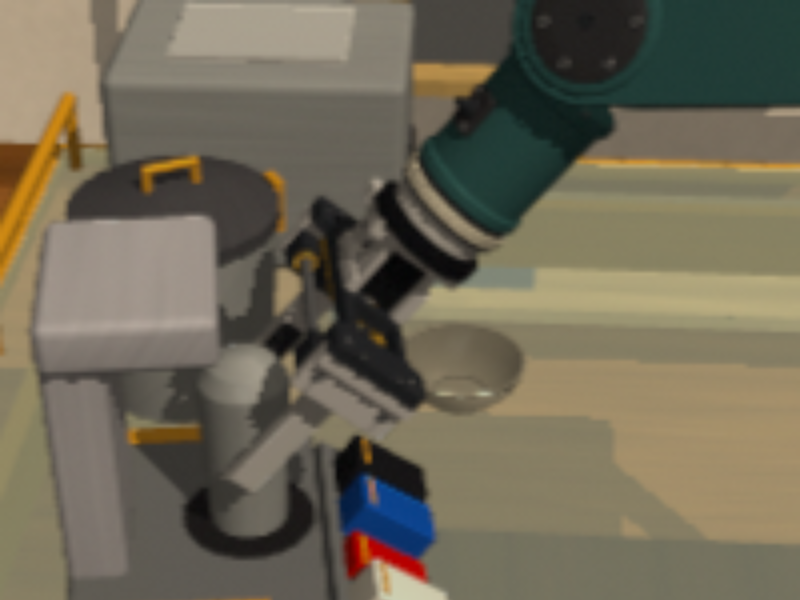

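Request:
{"op": "send_rows", "data": {
  "series": [0,0,0,0,0,0,0.2,0,0,0,0,0,0,0.28,0,0,0,0,0,0,0.32,0,0,0,0,0,0,0.36,0,0,0,0,0,0,0.4,0,0,0,0,0,0,0.5,0,0,0,0,0,0,1,0,0,0,0,0,0,1],
  "grip_force": 10
}}

```text
clock: 8.92
position: [621.4, -41.6, 151.1]
ee_rot: [[0.639, -0.145, 0.755], [0.093, 0.989, 0.112], [-0.763, -0.001, 0.646]]
ft_force: [-1.1, 0.8, 1.3]
finger_gap: 58.0
```

Request:
{"op": "send_rows", "data": {
  "series": [0,0,0,0,0,0,1,0,0,0,0,0,0,1,0,0,0,0,0,0,1,0,0,0,0,0,0,1],
  "grip_force": 32
}}

```text
clock: 9.25
position: [621.4, -41.6, 151.1]
ee_rot: [[0.639, -0.145, 0.755], [0.093, 0.989, 0.111], [-0.763, -0.001, 0.646]]
ft_force: [-0.3, 2.1, 2.8]
finger_gap: 57.5
```

Run:
```python
from plan import *
s=sensors.read_state();print(s['position'],s['finger_gap'],s['ft_force'],s['wrist_torque'])
# lift 22 mm straight up, in tool units
M=s['ee_rot']
print('up25',M.T@[0,0,25]/200,'back 100',M.T@(Rz(.147)@[-100,0,0])/200)
```

```text
[621.40102035 -41.58067179 151.06360104] 57.48172837273362 [-0.33856039  2.1089538   2.75563333] [0.4487237  0.11179217 0.24615714]
up25 [-9.54278082e-02 -7.59521093e-05  8.07373993e-02] back 100 [-0.32294924 -0.00052318 -0.3817113 ]
```

Request:
{"op": "send_rows", "data": {
  "series": [-0.008,0,0.0067,0,0,0,1,-0.016,0,0.0135,0,0,0,1,-0.016,0,0.0135,0,0,0,1,-0.016,0,0.0135,0,0,0,1,-0.016,0,0.0135,0,0,0,1,0,0,0,0,0,0,1,0,0,0,0,0,0,1]
}}

```text
clock: 9.83
position: [621.4, -42.0, 170.1]
ee_rot: [[0.639, -0.145, 0.755], [0.093, 0.989, 0.112], [-0.763, -0.001, 0.646]]
ft_force: [-0.2, -0.2, -2.0]
finger_gap: 57.2
```

Run:
```python
from plan import *
import cv2
s=sensors.read_state();print(s['position'],s['finger_gap'],s['ft_force'],s['wrist_torque'],s['qpos'])
cv2.imwrite('pics/wrist10.png',optics.read_camera('wrist'))
im=optics.read_camera('side');cv2.imwrite('pics/side10.png',cv2.resize(im[80:270,190:390],None,fx=4,fy=4)[:600])
```

```text
[621.36660188 -41.96075298 170.05908654] 57.23943250299465 [-0.24440037 -0.15774684 -1.97771125] [ 0.01250457  0.62680666 -0.04663103] [-0.3258034  -0.1911712   1.87343133  0.3984241   0.8536537  -2.21276016]
```

View pics/side10.png

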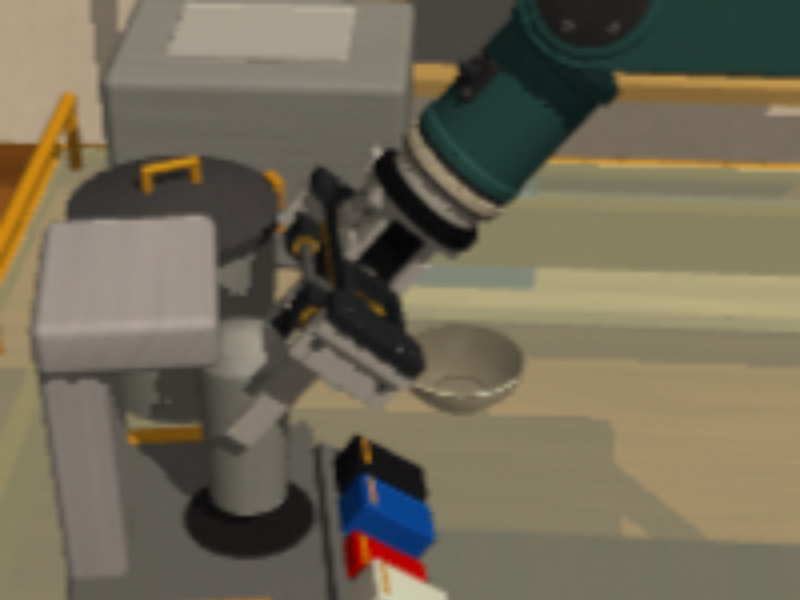

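View pics/wrist10.png

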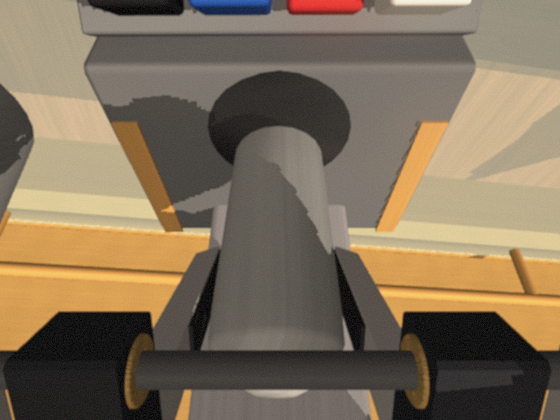

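Request:
{"op": "send_rows", "data": {
  "series": [-0.02,0,-0.024,0,0,0,1,-0.045,0,-0.053,0,0,0,1,-0.054,0,-0.0636,0,0,0,1,-0.054,0,-0.0636,0,0,0,1,-0.054,0,-0.0636,0,0,0,1,-0.07,0,-0.05,0,0,0,1,-0.07,0,-0.02,0,0,0,1,-0.048,0,0.03,0,0,0,1,-0.048,0,0.03,0,0,0,1,-0.03,0,0.02,0,0,0,1,0,0,0,0,0,0,1]
}}

```text
clock: 10.85
position: [520.2, -57.3, 214.7]
ee_rot: [[0.642, -0.145, 0.753], [0.091, 0.989, 0.113], [-0.761, -0.004, 0.649]]
ft_force: [0.5, -0.3, -2.1]
finger_gap: 57.2
```

Run:
```python
from plan import *
import cv2
s=sensors.read_state();print(s['position'],s['finger_gap'],s['ft_force'],s['wrist_torque'],s['qpos'],s['ee_rot'])
im=optics.read_camera('side');cv2.imwrite('pics/side11.png',im)
im=optics.read_camera('scene');cv2.imwrite('pics/scene11.png',im)
```

```text
[520.23021483 -57.25335962 214.70448269] 57.22729266469523 [ 0.47155725 -0.28565889 -2.11291508] [ 0.02460601  0.59790329 -0.04438058] [-0.47843441 -0.46582765  1.97985816  0.44502035  1.06559257 -2.30074766] [[ 0.64215932 -0.14502782  0.75272727]
 [ 0.09130805  0.98942079  0.11273568]
 [-0.76111382 -0.00366421  0.64860799]]
```

View pics/side11.png

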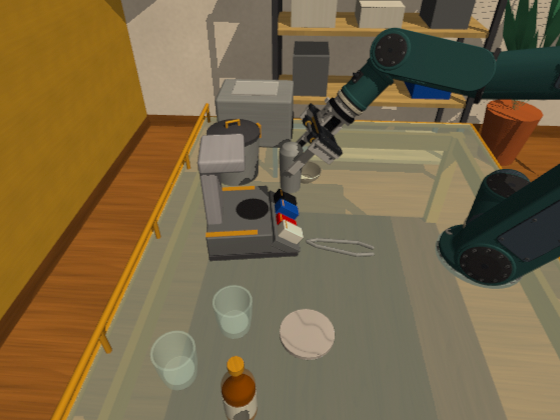

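View pics/scene11.png

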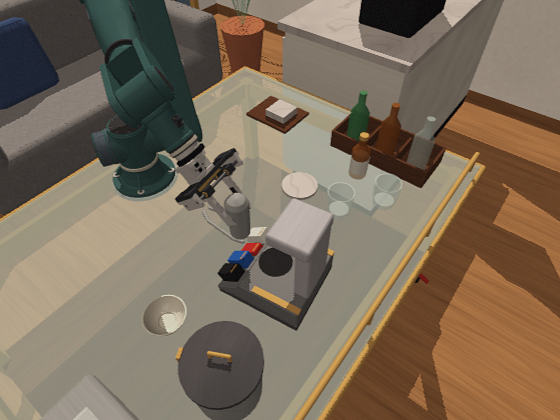

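```bash
cat > path.py <<'E'
from plan import *
def path(T,Rt,n):
    s=sensors.read_state();p0=s['position'];M0=s['ee_rot'];rv=R.from_matrix(Rt@M0.T).as_rotvec()
    print('rotvec world',rv)
    P=p0;M=M0
    for i in range(1,n+1):
        f=i/n;Pn=p0+f*(T-p0);Mn=R.from_rotvec(f*rv).as_matrix()@M0
        print(np.round(np.r_[M.T@(Pn-P)/200,R.from_matrix(M.T@Mn).as_rotvec()/np.pi],4).tolist());P=Pn;M=Mn
E
python3 - <<'E'
from path import *
import cv2
im=cv2.imread('pics/scene11.png');cv2.imwrite('pics/c11.png',cv2.resize(im[160:210,270:330],None,fx=10,fy=10,interpolation=cv2.INTER_CUBIC))
def co(q):
    a=ext(proj('side',circ(60,q[0],q[1],12)));return [a[0]-(140+558/4),a[1]-(140+779/4),a[2]-(270+155/4)]
k=least_squares(co,[453,283]);print(k.x,k.fun)
C=np.array([454,283]);M=pose(40,.75)
T=np.r_[C,0]+19*M[:,0];T[2]=135
print(T)
path(T,M,16)
print(ext(proj('scene',circ(60,454,283,12))))
E
```

```text
[454.28274282 280.40007614] [-0.1484379   0.14689868 -0.02052341]
[462.93609024 291.32483004 135.        ]
rotvec world [-3.43151284e-04  3.91049784e-03  6.03834660e-01]
[0.0172, 0.1102, -0.0166, -0.0092, 0.0001, 0.0078]
[0.0199, 0.1102, -0.0135, -0.0092, 0.0001, 0.0078]
[0.0225, 0.11, -0.0103, -0.0092, 0.0001, 0.0078]
[0.0252, 0.1097, -0.0071, -0.0092, 0.0001, 0.0078]
[0.0279, 0.1092, -0.0039, -0.0092, 0.0001, 0.0078]
[0.0305, 0.1085, -0.0008, -0.0092, 0.0001, 0.0078]
[0.0332, 0.1077, 0.0023, -0.0092, 0.0001, 0.0078]
[0.0358, 0.1068, 0.0054, -0.0092, 0.0001, 0.0078]
[0.0384, 0.1057, 0.0085, -0.0092, 0.0001, 0.0078]
[0.0409, 0.1044, 0.0115, -0.0092, 0.0001, 0.0078]
[0.0435, 0.103, 0.0145, -0.0092, 0.0001, 0.0078]
[0.046, 0.1015, 0.0175, -0.0092, 0.0001, 0.0078]
[0.0484, 0.0998, 0.0204, -0.0092, 0.0001, 0.0078]
[0.0508, 0.0979, 0.0232, -0.0092, 0.0001, 0.0078]
[0.0532, 0.096, 0.026, -0.0092, 0.0001, 0.0078]
[0.0555, 0.0939, 0.0288, -0.0092, 0.0001, 0.0078]
[282.09695479 318.22920495 171.10424839 196.9667994 ]
```

View pics/c11.png

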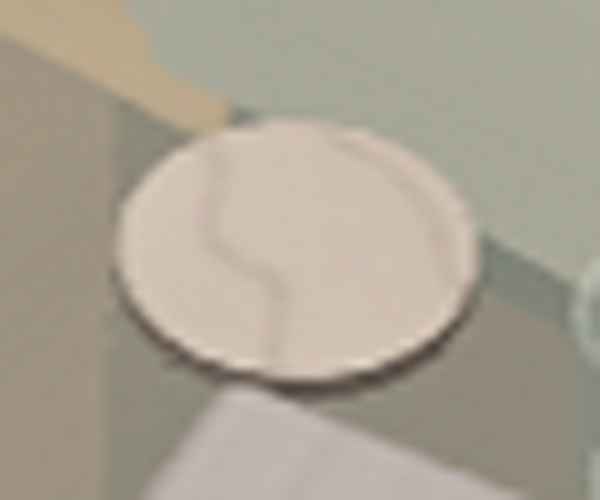

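Request:
{"op": "send_rows", "data": {
  "series": [0.004,0.028,-0.004,-0.0023,0,0.002,1,0.008,0.055,-0.008,-0.0046,0,0.0039,1,0.012,0.08,-0.012,-0.007,0,0.0059,1,0.016,0.09,-0.012,-0.0092,0,0.0078,1,0.019,0.09,-0.008,-0.0092,0,0.0078,1,0.021,0.09,-0.006,-0.0092,0,0.0078,1,0.023,0.09,-0.003,-0.0092,0,0.0078,1,0.025,0.09,0,-0.0092,0,0.0078,1,0.028,0.09,0.003,-0.0092,0,0.0078,1,0.03,0.09,0.006,-0.0092,0,0.0078,1,0.03,0.06,0.008,-0.006,0,0.005,1,0.015,0.03,0.004,-0.003,0,0.0026,1]
}}

```text
clock: 11.95
position: [488.1, 122.7, 170.1]
ee_rot: [[0.561, -0.488, 0.669], [0.315, 0.873, 0.372], [-0.765, 0.002, 0.644]]
ft_force: [-0.4, -0.0, -3.0]
finger_gap: 57.8
```

Run:
```python
from path import *
s=sensors.read_state();print(s['position'],s['finger_gap'],s['qpos'])
M=pose(40,.75)
T=np.r_[454,281.5,0]+19*M[:,0];T[2]=110
path(T,M,8)
```

```text
[488.08868936 122.71652552 170.09096098] 57.82923445208743 [-0.15341803 -0.49117385  2.08072108  0.48385867  1.02319349 -2.37554997]
rotvec world [-0.00214932 -0.00031891  0.24058302]
[0.0528, 0.0988, 0.0042, -0.0074, 0.0, 0.0061]
[0.0547, 0.0976, 0.0065, -0.0074, 0.0, 0.0061]
[0.0566, 0.0964, 0.0087, -0.0074, 0.0, 0.0061]
[0.0584, 0.095, 0.011, -0.0074, 0.0, 0.0061]
[0.0602, 0.0936, 0.0132, -0.0074, 0.0, 0.0061]
[0.062, 0.0921, 0.0153, -0.0074, 0.0, 0.0061]
[0.0637, 0.0905, 0.0174, -0.0074, 0.0, 0.0061]
[0.0655, 0.0889, 0.0195, -0.0074, 0.0, 0.0061]
```

Request:
{"op": "send_rows", "data": {
  "series": [0.017,0.03,0.001,-0.002,0,0.0017,1,0.035,0.065,0.003,-0.0035,0,0.003,1,0.053,0.096,0.005,-0.005,0,0.0042,1,0.053,0.096,0.006,-0.005,0,0.0042,1,0.055,0.096,0.008,-0.005,0,0.0042,1,0.056,0.096,0.01,-0.005,0,0.0042,1,0.058,0.095,0.011,-0.005,0,0.0042,1,0.045,0.07,0.01,-0.005,0,0.0042,1,0.03,0.035,0.008,-0.002,0,0.0017,1,0,0,0,0,0,0,1,0,0,0,0,0,0,1]
}}

```text
clock: 12.87
position: [467.4, 268.1, 118.2]
ee_rot: [[0.51, -0.613, 0.604], [0.395, 0.79, 0.469], [-0.764, -0.001, 0.645]]
ft_force: [0.2, -0.0, -2.9]
finger_gap: 57.4
```

Run:
```python
from path import *
import cv2
s=sensors.read_state();print(s['position'],s['finger_gap'],s['qpos'],s['ee_rot'][:,0],s['ft_force'],s['wrist_torque'])
M=s['ee_rot'];yaw=np.arctan2(M[1,0],M[0,0]);print(yaw);Mt=pose(40,yaw)
T=np.r_[454,281.5,0]+19*Mt[:,0];T[2]=100
path(T,Mt,1)
im=optics.read_camera('side');cv2.imwrite('pics/side12.png',cv2.resize(im[220:420,170:400],None,fx=3,fy=3,interpolation=cv2.INTER_CUBIC))
im=optics.read_camera('scene');cv2.imwrite('pics/scene12.png',cv2.resize(im[80:260,200:440],None,fx=3.3,fy=3.3,interpolation=cv2.INTER_CUBIC))
```

```text
[467.3830401  268.13042366 118.2291152 ] 57.40603801486838 [ 0.24239554 -0.37389482  2.11576852  0.38026253  0.77977754 -2.17486818] [ 0.50966229  0.39485026 -0.76441979] [ 0.22977189 -0.02760527 -2.8845593 ] [-0.28215575  0.49455468  0.03779687]
0.6591408662572049
rotvec world [-0.00111099  0.00233176 -0.00065355]
[0.1013, 0.0938, -0.0211, 0.0003, 0.0008, 0.0]
```

View pics/side12.png

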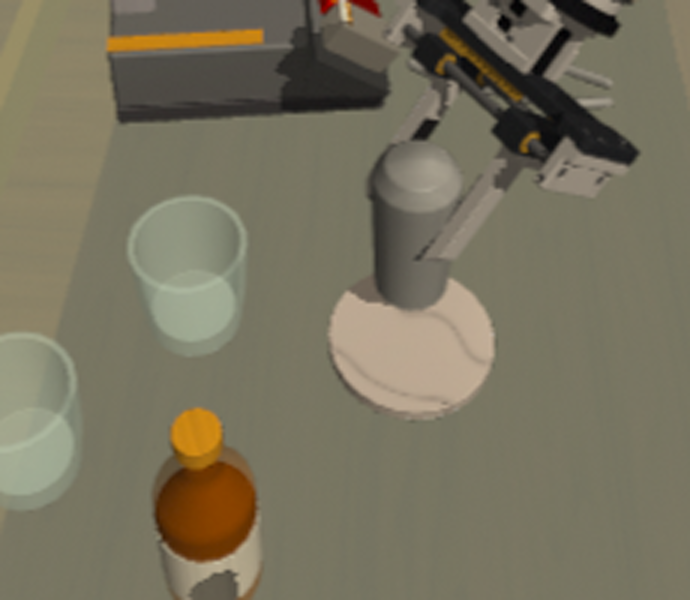

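View pics/scene12.png

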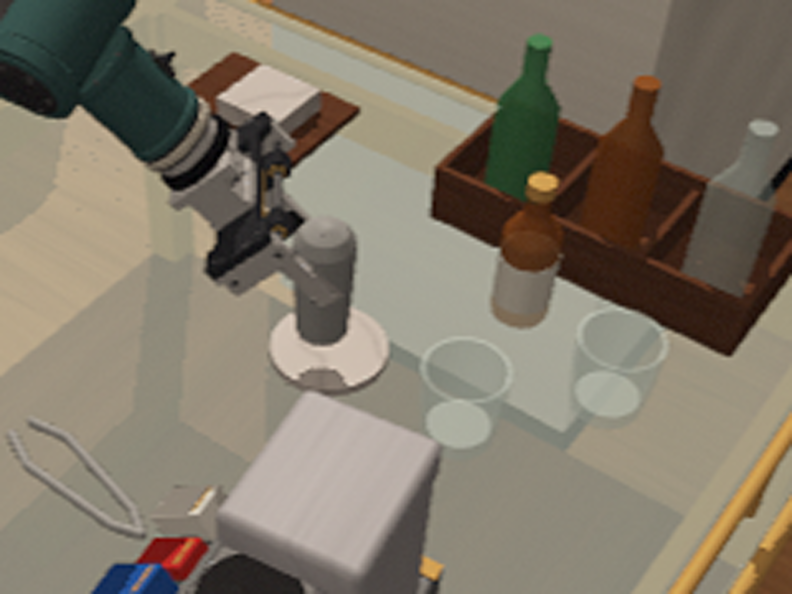

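Request:
{"op": "send_rows", "data": {
  "series": [0.02,0.02,-0.004,0,0,0,1,0.03,0.03,-0.006,0,0.0004,0,1,0.03,0.03,-0.006,0,0.0004,0,1,0.02,0.014,-0.005,0,0,0,1,0,0,0,0,0,0,1,0,0,0,0,0,0,1,0,0,0,0,0,0,1]
}}

```text
clock: 13.55
position: [463.6, 289.0, 100.5]
ee_rot: [[0.509, -0.613, 0.605], [0.394, 0.79, 0.47], [-0.766, -0.001, 0.643]]
ft_force: [0.4, -0.4, -3.7]
finger_gap: 57.4
```

Run:
```python
from path import *
import cv2
s=sensors.read_state();print(s['position'],s['finger_gap'],s['ft_force'],s['wrist_torque'])
M=s['ee_rot'];yaw=np.arctan2(M[1,0],M[0,0]);Mt=pose(40,yaw)
T=np.r_[454,281.5,0]+19*Mt[:,0];T[2]=80
path(T,Mt,1); print('down1',M.T@[0,0,-1]/200)
im=optics.read_camera('side')
foot=T-19*Mt[:,0]
G=s['position']-19*M[:,0];zf=s['position'][2]-66
cv2.polylines(im,[proj('side',circ(26,G[0],G[1],zf)).astype(np.int32)],True,(0,255,255),1)
cv2.imwrite('pics/side13.png',cv2.resize(im[220:420,170:400],None,fx=3,fy=3,interpolation=cv2.INTER_CUBIC))
```

```text
[463.57938023 289.04487477 100.4956215 ] 57.37330627297211 [ 0.4233379  -0.37980248 -3.67509086] [-0.25974612  0.4327449  -0.02889646]
rotvec world [ 7.45914209e-05  8.64332038e-04 -7.00611547e-04]
[0.0785, -0.0004, -0.0658, 0.0003, 0.0002, 0.0]
down1 [ 3.82817211e-03  2.94243438e-06 -3.21637834e-03]
```

View pics/side13.png

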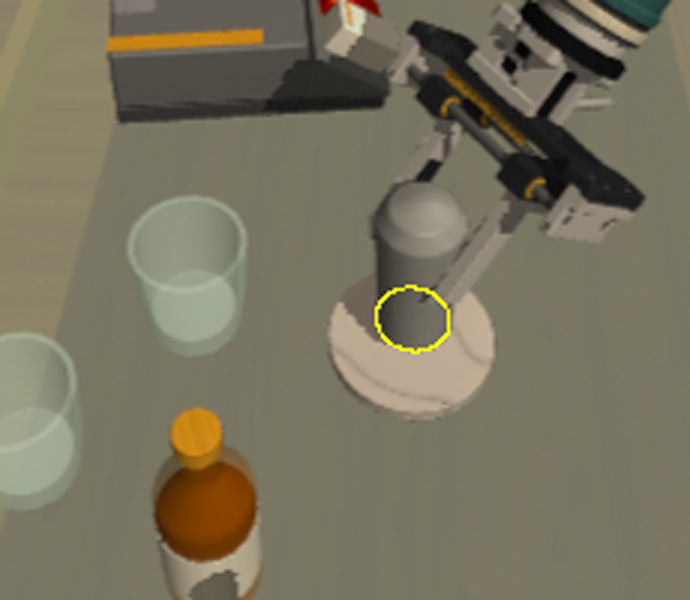

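Request:
{"op": "send_rows", "data": {
  "series": [0.008,0,-0.0067,0,0,0,1,0.012,0,-0.01,0,0,0,1,0.012,0,-0.01,0,0,0,1,0.012,0,-0.01,0,0,0,1,0.01,0,-0.0085,0,0,0,1,0.006,0,-0.005,0,0,0,1,0.004,0,-0.0032,0,0,0,1,0,0,0,0,0,0,1,0,0,0,0,0,0,1]
}}

```text
clock: 14.35
position: [463.7, 288.9, 83.9]
ee_rot: [[0.509, -0.613, 0.605], [0.394, 0.79, 0.469], [-0.766, -0.001, 0.643]]
ft_force: [0.1, 0.2, -2.3]
finger_gap: 57.1
```

Request:
{"op": "send_rows", "data": {
  "series": [0.004,0,-0.0032,0,0,0,1,0,0,0,0,0,0,1]
}}

```text
clock: 14.52
position: [463.7, 289.0, 82.9]
ee_rot: [[0.509, -0.613, 0.605], [0.394, 0.79, 0.469], [-0.766, -0.001, 0.643]]
ft_force: [-0.5, 0.4, -2.4]
finger_gap: 57.1
```

Request:
{"op": "send_rows", "data": {
  "series": [0.003,0,-0.0025,0,0,0,1,0,0,0,0,0,0,1]
}}

```text
clock: 14.68
position: [463.6, 288.9, 82.0]
ee_rot: [[0.509, -0.613, 0.605], [0.394, 0.79, 0.469], [-0.766, -0.0, 0.643]]
ft_force: [0.4, 0.9, -2.6]
finger_gap: 57.5
```

Still about 4 mm up by estimate; I'll lower in 1 mm steps, watching the force.

Request:
{"op": "send_rows", "data": {
  "series": [0.004,0,-0.0032,0,0,0,1,0,0,0,0,0,0,1,0.004,0,-0.0032,0,0,0,1,0,0,0,0,0,0,1]
}}

```text
clock: 15.02
position: [463.6, 288.9, 79.7]
ee_rot: [[0.508, -0.613, 0.605], [0.394, 0.79, 0.469], [-0.766, -0.0, 0.643]]
ft_force: [-0.5, 0.1, -3.3]
finger_gap: 57.6
```

Request:
{"op": "send_rows", "data": {
  "series": [0.003,0,-0.0025,0,0,0,1,0,0,0,0,0,0,1]
}}

```text
clock: 15.18
position: [463.6, 288.9, 79.0]
ee_rot: [[0.508, -0.613, 0.605], [0.394, 0.79, 0.469], [-0.766, -0.0, 0.643]]
ft_force: [-0.8, 0.2, -2.7]
finger_gap: 57.2
```

Request:
{"op": "send_rows", "data": {
  "series": [0.003,0,-0.0025,0,0,0,1,0,0,0,0,0,0,1]
}}

```text
clock: 15.35
position: [463.6, 288.9, 78.3]
ee_rot: [[0.508, -0.613, 0.605], [0.394, 0.79, 0.469], [-0.766, -0.0, 0.643]]
ft_force: [0.1, -0.4, -3.5]
finger_gap: 57.6
```

Request:
{"op": "send_rows", "data": {
  "series": [0.003,0,-0.0025,0,0,0,1,0,0,0,0,0,0,1]
}}

```text
clock: 15.52
position: [464.0, 289.1, 78.1]
ee_rot: [[0.509, -0.613, 0.604], [0.394, 0.79, 0.469], [-0.765, -0.001, 0.644]]
ft_force: [-1.1, 0.2, -1.7]
finger_gap: 57.6
```

Request:
{"op": "send_rows", "data": {
  "series": [0.0015,0,-0.0012,0,0,0,1,0,0,0,0,0,0,1]
}}

```text
clock: 15.68
position: [464.2, 289.2, 78.1]
ee_rot: [[0.51, -0.613, 0.604], [0.394, 0.79, 0.469], [-0.765, -0.001, 0.644]]
ft_force: [-1.5, -0.1, 0.6]
finger_gap: 57.1
```

Run:
```python
from path import *
import cv2
s=sensors.read_state();print(s['position'],s['finger_gap'],s['ft_force'],s['wrist_torque'])
im=optics.read_camera('side')
cv2.imwrite('pics/side14.png',cv2.resize(im[270:370,260:360],None,fx=6,fy=6,interpolation=cv2.INTER_CUBIC))
```

```text
[464.1760655  289.2254772   78.11767774] 57.088205292771114 [-1.49421344 -0.07388938  0.61629266] [-0.03445206  0.42866058  0.09059316]
```

View pics/side14.png

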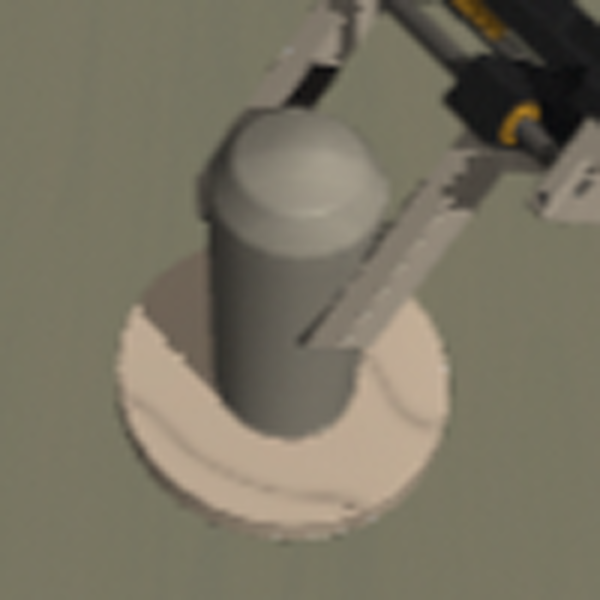

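Request:
{"op": "send_rows", "data": {
  "series": [0,0,0,0,0,0,1,0,0,0,0,0,0,1,0,0,0,0,0,0,1],
  "grip_force": 5
}}

```text
clock: 15.98
position: [464.2, 289.2, 78.1]
ee_rot: [[0.51, -0.613, 0.604], [0.394, 0.79, 0.469], [-0.765, -0.001, 0.644]]
ft_force: [-1.4, 0.5, 1.4]
finger_gap: 58.4
```

Request:
{"op": "send_rows", "data": {
  "series": [0,0,0,0,0,0,0.37,0,0,0,0,0,0,0.34,0,0,0,0,0,0,0.3,0,0,0,0,0,0,0.2,0,0,0,0,0,0,0.1,0,0,0,0,0,0,0,0,0,0,0,0,0,0,0,0,0,0,0,0,0,0,0,0,0,0,0,0]
}}

```text
clock: 16.73
position: [463.7, 288.9, 77.3]
ee_rot: [[0.509, -0.613, 0.605], [0.394, 0.79, 0.469], [-0.766, -0.001, 0.643]]
ft_force: [-0.5, -0.4, 0.1]
finger_gap: 94.0
```

Run:
```python
from path import *
import cv2
s=sensors.read_state();print(s['position'],s['finger_gap'],s['ft_force'],s['qpos'])
im=optics.read_camera('side')
cv2.imwrite('pics/side15.png',cv2.resize(im[270:370,260:360],None,fx=6,fy=6,interpolation=cv2.INTER_CUBIC))
im=optics.read_camera('wrist');cv2.imwrite('pics/wrist15.png',im)
```

```text
[463.73334497 288.93374571  77.27317276] 94.04372834076834 [-0.50345365 -0.36517607  0.09007841] [ 0.31006227 -0.30430785  2.15585514  0.3691105   0.65501253 -2.14074529]
```

View pics/side15.png

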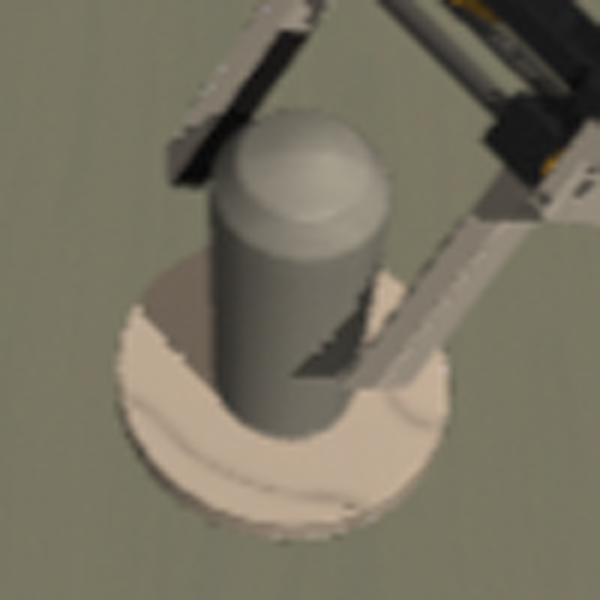

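View pics/wrist15.png

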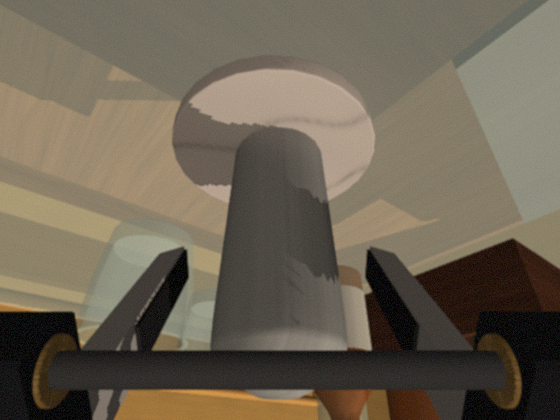

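Request:
{"op": "send_rows", "data": {
  "series": [-0.02,0,0,0,0,0,0,-0.05,0,0,0,0,0,0,-0.08,0,0,0,0,0,0,-0.1,0,0,0,0,0,0,-0.1,0,0,0,0,0,0,-0.1,0,0,0,0,0,0,-0.1,0,0,0,0,0,0,-0.05,0,0,0,0,0,0,0,0,0,0,0,0,0,0,0,0,0,0,0,0]
}}

```text
clock: 17.67
position: [403.0, 241.5, 170.0]
ee_rot: [[0.511, -0.612, 0.604], [0.394, 0.791, 0.469], [-0.764, -0.002, 0.645]]
ft_force: [0.3, -0.4, -0.2]
finger_gap: 94.1
```

Run:
```python
from path import *
import cv2
s=sensors.read_state();print(s['clock'],s['position'],s['finger_gap'],s['ft_force'],s['qpos'])
im=optics.read_camera('side');cv2.imwrite('pics/side16.png',im)
cv2.imwrite('pics/side16c.png',cv2.resize(im[150:370,200:360],None,fx=2.7,fy=2.7,interpolation=cv2.INTER_CUBIC))
im=optics.read_camera('scene');cv2.imwrite('pics/scene16.png',im)
```

```text
17.6667 [402.95241326 241.53982934 170.04879572] 94.06726731428955 [ 0.25346481 -0.43213449 -0.19843132] [ 0.20128632 -0.62786178  2.15323027  0.34489744  0.99602813 -2.12448009]
```

View pics/side16c.png

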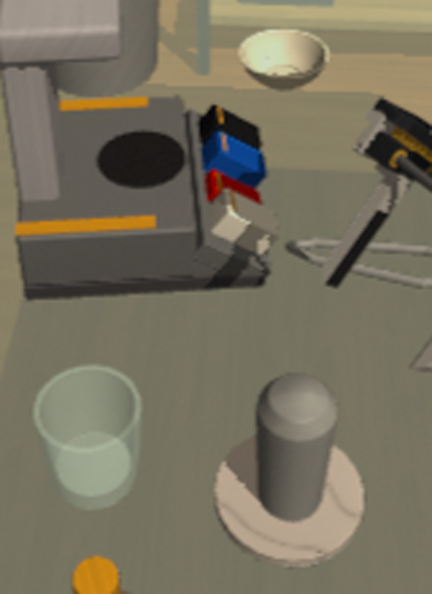

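View pics/scene16.png

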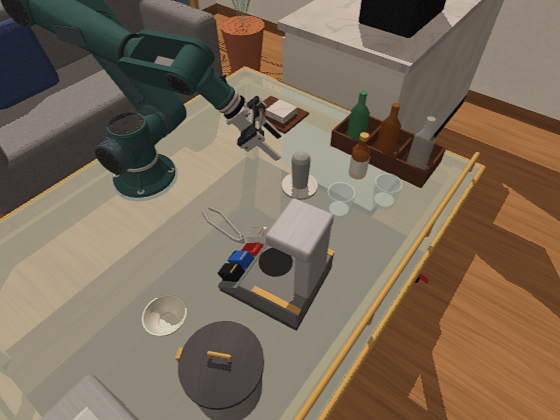

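```bash
python3 -c "
from plant import close_job
print(close_job())"
```

```text
the job is handed in; nothing more can be done
None
```

I pushed the red stop key in with the closed fingers until it met its stop, at a measured 17 N. By then the white key had popped up. After I let go, red stayed latched and the other keys were up.

I then gripped the tin with a 40° lean, lifted it 19 mm, drew it out from under the hood, and set it upright on the coaster. The fingers opened and backed off.

The last pictures, at 17.7 s of the 64 s allowed, show the following:
- **Tin:** it stands upright, about central on the coaster and wholly on it.
- **Keys:** red is latched, and white, black and blue are up.
- **Other objects:** the dish, tumblers, bucket, tongs and bottle look unmoved.
- **Robot:** it touches nothing, with a force reading of about 0 N.

No check failed. The coaster position from the two cameras differed by about 2 mm, which is well inside the margin. I did not measure the bystanders' positions again by number after the move; that check was by eye only.

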